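# Dock a chromatography column in its V-cradle

## Robot

A 7-joint arm with a two-finger parallel gripper is mounted at the origin on the work surface. World frame = base frame: x ahead of the robot, y to its left, z up, the work surface at z = 0. Lengths are in m, angles in rad, forces in N, time in s.
With the tool pointing down it reaches from about 0.4 to 0.875 m from the base axis. Payload 19.3 kg.
Tool frame: the origin (TCP) lies at the very end of the fingers, on their centre line; the grasp point (between the pads) lies 19 mm behind it; y points along the fingers, x is the direction in which the jaws open and shut, and the axes are right-handed (so a half turn about y gives the same grasp; the last joint's range is limited). The gripper opens to 85 mm and grips with 20 to 120 N. Pads are 22 mm wide; open, the fingers measure 114 mm over their backs; the gripper's body (76 mm by 85 mm) begins 54 mm behind the grasp point. The pads swing forward as they close: fully open they stand 13 mm farther back than shut.
Start: joints at [-1.397, 0.521, -0.036, 1.599, 0.021, 1.021, -0.113], TCP at [0.151, 0.607, 0.231] pointing down, gripper open.
Joint ranges: [-2.91, 2.91], [-0.3, 2.13], [-1.5, 1.42], [0.17, 2.43], [-1.26, 4.41], [0.16, 1.93], [-2.52, 2.52]. Speed limits (rad/s): [1.89, 1.89, 2.39, 2.39, 3.01, 3.01, 3.01].

## Interface

Orientations are given as [roll, pitch, yaw] about the fixed x, y, z axes, in that order (R = Rz(yaw) Ry(pitch) Rx(roll)).
In Python, from workcell import bot gives the robot as it stands. The module is installed in compiled form; this text tells all that it offers.
- The arm moves only by the shell command python3 -m crank 'ROWS' [FORCE]. ROWS is JSON, a list of rows, each an object of numbers: "hand": the closure, from 0 (fully open) to 1 (shut); "dx", "dy", "dz": the shift along the tool's x, y, z in mm; "yaw": the turn about the tool's y in rad. In form: [{"hand": .., "dx": .., "dy": .., "dz": .., "yaw": ..}, ...]. A call has 1 to 12 rows; each row is the pose to reach, as a shift and turn from the pose commanded when the call began, along the tool's axes at that moment; what a row does not reach only later rows make up. A row lasts 1/12 s, in which the tool goes at most 41.7 mm and 7.16 degrees, less where a joint would pass 70% of its speed; a pose out of reach is approached as far as the arm can. A call with a gripper value outside its range is refused whole. The fingers move at their own pace and stop on an object; FORCE is the grip in N (left out, the last holds). Time passes only in rows, so rows that repeat a pose let the fingers close. It gives the time, the measured TCP pose, the force and the opening at its end, in the units of the state.
- bot.observe(): the state, without advancing time (a new reading comes with each control period).
- bot.grab_frame(name): name is "side" or "top" or "wrist"; returns the picture (400x640x3 uint8, red, green, blue); there is no depth.
- bot.camera_info(name): a dict with "fx", "fy", "cx", "cy" (pixels), "rvec" (rotation vector, rad) and "tvec" (3), from world to camera coordinates, as OpenCV has them. Camera axes: x right, y down, z forward; pixel columns grow to the right and rows downward; lengths in m; the calibration is good to about 2 mm. The wrist camera is an equidistant fisheye: a pixel r from the principal point sees the ray r / f radians off the axis. A picture is of the moment at which its call begins: read the wrist's pose just before it. camera_info takes no time and is no camera call; for the wrist camera it gives the pose at the moment of the call.
- bot.job_done(): hands the job in, once; it reports no verdict.
The state is a dict: "clock": time; "qpos": joint angles; "qd": joint speeds; "joint_efforts": joint torques, N m; "position": TCP position; "tool_rot": TCP orientation; "force": force on the tool from outside, world axes, zero at the start; "moment": the same for the moment, N m; "grip_width": finger opening in m.
Only numpy, scipy, OpenCV 4.12 (cv2) and the standard library are available. Lean on these libraries where they do the work, as an engineer would, in place of code of your own. Each camera call takes 0.05 s, during which the arm holds its last target.

## Task

Take the steel column with the blue end bands from the rack, lay it in the V of the blue docking cradle just short of the clear-roofed housing, then push its free end gently along the V, against the sprung brass back stop, until the orange catch springs up behind it and holds it home. Do not ram the stop, and leave the yellow-banded column where it lies in the rack.

Things in the scene. Friction and masses are not known exactly. Their poses are not given: they have to be found in the camera images.
- column_center (a point): Centre of the column to dock: a plain steel cylinder 28 mm in diameter and 150 mm long, about 0.5 kg, lying level, with a blue band at each end. The two ends are alike: either may go first. x runs along its axis; it may be rolled about x.
- column_b_center (a point): Centre of the other column, the same but with yellow end bands. Leave it in the rack.
- rack: Fixed grey rack, 130 x 150 mm, origin under its centre on the table. It holds the columns along its x axis at y = +50 and -50 mm, centres at x = 0, 36 mm above the table, each on two white V saddles 12 mm long at x = -50 and +50 mm. The middle of a column is free on both sides down to the base plate, 6 mm above the table.
- cradle (a point): Point of the fixed docking cradle, 50 mm above the table, on the axis of a column resting in its V; x is the push direction (level, along the V), z up. Base plate 250 x 90 mm, 10 mm high. Two aluminium 90-degree V saddles (tops 43 mm above the table) at x = -70 to -52 mm and +24 to +42 mm; between them both sides are free for fingers. A docked column's centre is at about x = +6 (+-10) mm.
- plunger (a joint): How far the brass stop is pushed in, m: 0 free, 0.0045 at its hard end. Spring: about 3 N at first touch, 10.5 N at 3 mm (the catch springs up), 14 N at 4.5 mm; beyond that rigid, and over 22 N on it damages it. A pusher also feels the column's friction in the V (3 to 7 N). With the column caught and let go, the stop stays 2 to 3 mm in.
- lay_point (a point): Where the column's centre should be when laid in the V (6 mm either way along the V will do): on the V's axis, 32 mm behind cradle, 50 mm above the table; same axes. The column then lies on both saddles, its head just short of the housing.
- stop_nominal (a point): Middle position of the brass stop's face, 78 mm ahead of cradle on the V's axis, same axes. Grey housing, 56 mm wide, clear roof 75 mm above the table, from 15 mm before the face to 28 mm past it: the head must slide in along the V, not from above. Housing, stop and catch are one carriage, set up to 10 mm forward or back of the places given; the setting is not measured: feel for the stop.
- catch_nominal (a point): Middle position of the orange catch (8 mm along the V, 10 mm wide): its raised top, 46 mm above the table, 73 mm behind cradle; same axes. A column lying in the V presses it down lightly; it springs up behind the column's tail once the column has pushed the stop in by 3 mm. Push on the tail above the catch's raised top, so that it is free to rise.
Not all that is in view belongs to the job. What is shaped like the part that bears column_center but brown or pink is not meant.

How it is judged:
On the way:
1. the blue-banded column lies in the V, short of the back stop (x of column_center in the frame of cradle between -0.05 and -0.012 m and y of column_center in the frame of cradle between -0.002 and 0.002 m and z of column_center in the frame of cradle between -0.002 and 0.002 m and angle between the x axis of column_center and the x axis of cradle, either way round below 0.04 rad and value of joint plunger below 0.001 m), for 0.2 s.
At the end, for the whole second after the job is handed in: The blue-banded column lies at rest in the V (within 2 mm sideways and in height, 0.03 rad), caught so that with nothing pushing it still holds the brass back stop at least 1.8 mm in, with more than 4 N (value of joint plunger above 0.0018 m and contact force between column and plunger above 4 N and y of column_center in the frame of cradle between -0.002 and 0.002 m and z of column_center in the frame of cradle between -0.002 and 0.002 m and angle between the x axis of column_center and the x axis of cradle, either way round below 0.03 rad and linear speed of column below 0.01 m/s); the robot touches nothing.
It fails at once if the column is rammed against the back stop (more than 22 N) (contact force between column and plunger above 22 N).
It fails at once if the yellow-banded column is moved by more than 15 mm (distance of column_b_center from where it was at the start of the episode above 0.015 m).
It also fails if it takes over 72 s, if anything falls off the work surface, if the arm or the gripper's body presses on something with over 40 N, if the wrist force passes 120 N, or if a joint passes its speed limit or range.

## Working session

There is one attempt and no reset: what is moved stays moved. The work goes in short steps, Python scripts to look and compute and a shell command to move; the robot and the scene stay as the last step left them, time stands still between calls to the robot, and variables do not carry over. Pictures are saved under pics/ and viewed, and the job is handed in when it is done.

```bash
mkdir -p pics; ls; python3 - <<'E'
from workcell import bot
import cv2
s=bot.observe();print(s)
for n in ("side","top","wrist"):
    print(n,bot.camera_info(n))
    cv2.imwrite(f"pics/{n}0.png",bot.grab_frame(n)[:,:,::-1])
E
```

```text
pics
{'clock': 0.0, 'qpos': array([-1.39717987,  0.52199953, -0.03634655,  1.59999591,  0.02121745,
        1.0211398 , -0.11279153]), 'qd': array([-0.00157655,  0.00013349,  0.00043862, -0.00097332, -0.00090043,
       -0.0003    ,  0.00109588]), 'joint_efforts': array([-3.86936481e-04, -9.27109337e+01,  1.98013522e+00, -3.69942033e+01,
        1.78848964e-02,  8.00788868e-03,  1.46922021e-04]), 'position': array([0.15082737, 0.60617167, 0.23073889]), 'tool_rot': array([-1.57088581e+00,  1.15348723e-03,  1.32700384e+00]), 'force': array([-0.33787969, -0.09465343, -0.47729083]), 'moment': array([-0.03407172,  0.00813939,  0.01859391]), 'grip_width': 0.08537329115776024}
side {'fx': 422.4522756384791, 'fy': 422.4522756384791, 'cx': 312.72505883191695, 'cy': 194.40304249091233, 'rvec': array([ 2.04164725, -0.59501754,  0.36153135]), 'tvec': array([-0.45578265,  0.20822694,  0.53981506])}
top {'fx': 455.6856102932641, 'fy': 455.6856102932641, 'cx': 321.33668121025727, 'cy': 199.2182142452083, 'rvec': array([ 2.20513468, -2.14242439,  0.13434814]), 'tvec': array([-0.02277545,  0.5550814 ,  0.90888243])}
wrist {'fx': 309.70691628693146, 'fy': 309.70691628693146, 'cx': 318.5398771438494, 'cy': 193.9024256254734, 'rvec': array([-2.26884587, -1.77387838, -0.28060523]), 'tvec': array([-0.62472827, -0.04063153,  0.38029075])}
```

View pics/side0.png

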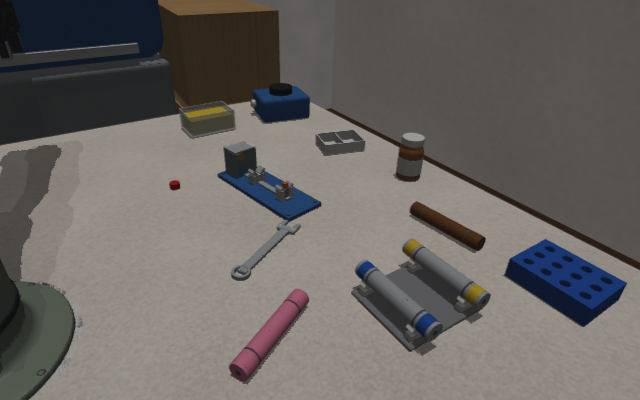

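View pics/top0.png

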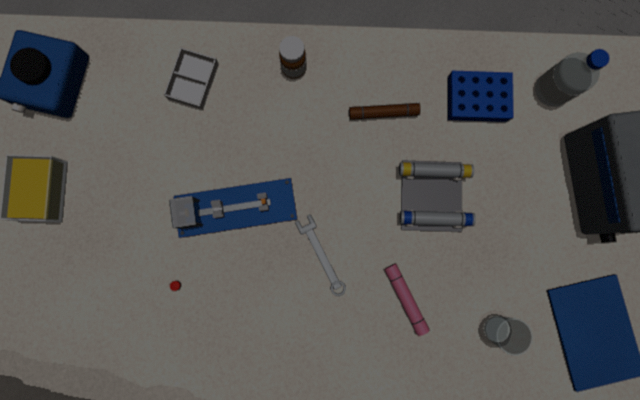

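View pics/wrist0.png

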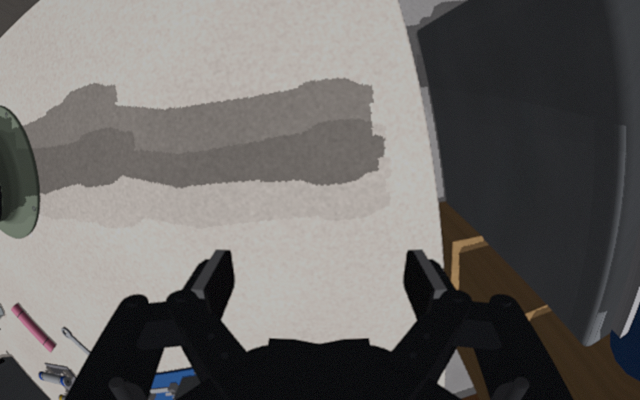

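The top view shows the rack at about (432,195), with the blue-banded column along row 218 and the yellow one along row 170. The cradle is at about (235,208), with its housing at the left (184,211) and the orange catch at (265,201). I'll zoom in next.

```bash
python3 - <<'E'
import cv2
a=cv2.imread("pics/top0.png")
cv2.imwrite("pics/topA.png",cv2.resize(a[150:250,385:485],None,fx=6,fy=6,interpolation=cv2.INTER_CUBIC))
cv2.imwrite("pics/topB.png",cv2.resize(a[165:255,160:310],None,fx=5.3,fy=5.3,interpolation=cv2.INTER_CUBIC))
b=cv2.imread("pics/side0.png")
cv2.imwrite("pics/sideB.png",cv2.resize(b[130:230,205:330],None,fx=6,fy=6,interpolation=cv2.INTER_CUBIC))
cv2.imwrite("pics/sideA.png",cv2.resize(b[230:350,345:495],None,fx=5,fy=5,interpolation=cv2.INTER_CUBIC))
E
```

```text
(no output)
```

View pics/topA.png

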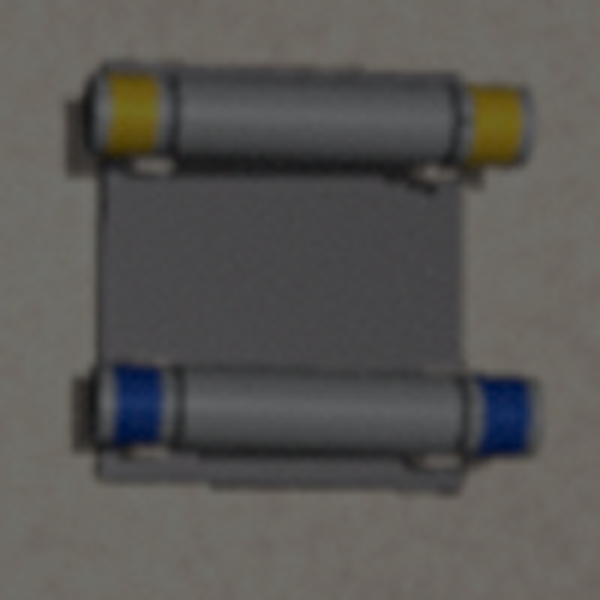

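View pics/topB.png

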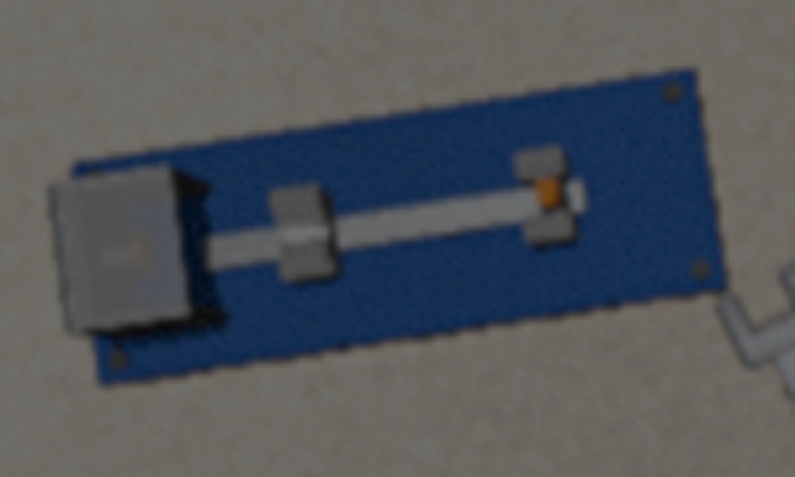

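View pics/sideB.png

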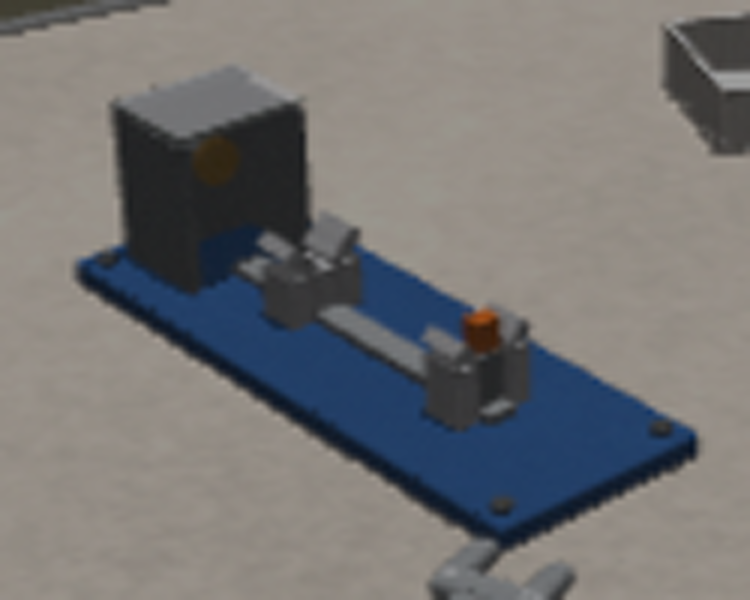

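View pics/sideA.png

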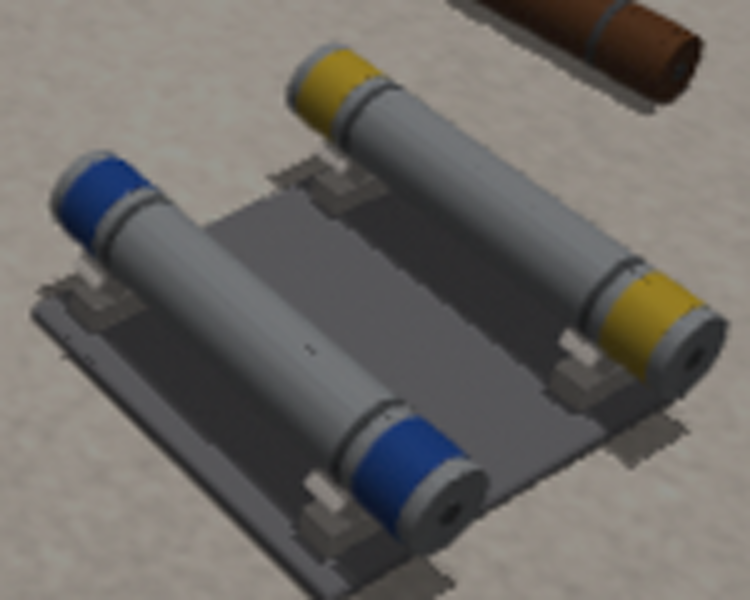

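The zooms show four cradle plate corners, the saddles, the catch at (548,193) in topB, and the column ends. I'll fit the poses from these.

```bash
cat > h.py <<'E'
import numpy as np, cv2
from workcell import bot
from scipy.optimize import least_squares
C={n:bot.camera_info(n) for n in("side","top")}
def K(c): return np.array([[c["fx"],0,c["cx"]],[0,c["fy"],c["cy"]],[0,0,1.]])
def proj(n,P):
    c=C[n]; return cv2.projectPoints(np.atleast_2d(P).astype(float),c["rvec"],c["tvec"],K(c),None)[0].reshape(-1,2)
def back(n,uv,z):
    c=C[n];R=cv2.Rodrigues(c["rvec"])[0];o=-R.T@c["tvec"]
    uv=np.atleast_2d(uv).astype(float)
    d=np.c_[(uv[:,0]-c["cx"])/c["fx"],(uv[:,1]-c["cy"])/c["fy"],np.ones(len(uv))]@R
    return o+d*((z-o[2])/d[:,2])[:,None]
def z(p,f,o): return (np.atleast_2d(p)+.5)/f-.5+np.array(o)
E
python3 - <<'E'
from h import *
np.set_printoptions(precision=4,suppress=True)
tp=z([(75,165),(693,70),(725,290),(100,383)],5.3,(160,165))
W=back("top",tp,.010);print("plate top",W)
print("sides",[np.linalg.norm(W[i]-W[(i+1)%4]) for i in range(4)], W.mean(0))
sp=z([(78,265),(695,437),(505,530)],6,(205,130))
print("plate side",back("side",sp,.010))
# axis pts
cen=W.mean(0)
ax=(W[0]+W[3]-W[1]-W[2])[:2];ax/=np.linalg.norm(ax);ay=np.array([-ax[1],ax[0]]);print("yaw",np.arctan2(ax[1],ax[0]))
def loc(P): d=P[:,:2]-cen[:2]; return np.c_[d@ax,d@ay]*1000
s=z([(270,190),(323,185),(338,275),(285,282),(515,150),(562,146),(577,240),(527,245)],5.3,(160,165))
print("saddles43",loc(back("top",s,.043)))
print("catch",loc(back("top",z([(548,193)],5.3,(160,165)),.046)))
print("strip",loc(back("top",z([(210,252),(580,195),(400,222)],5.3,(160,165)),.012)))
print("catch side",loc(back("side",z([(482,318)],6,(205,130)),.046)))
# housing front top edge
print("housing",loc(back("top",z([(50,187),(178,165),(193,318),(68,332)],5.3,(160,165)),.075)))
# columns
for nm,e in(("blue",[(93,407),(541,416)]),("yel",[(88,112),(536,127)])):
    P=back("top",z(e,6,(385,150)),.036);print(nm,P,P.mean(0),np.linalg.norm(P[0]-P[1]),np.arctan2(*(P[1]-P[0])[1::-1]))
print("blue side", back("side",z([(75,200),(440,510)],5,(345,230)),.036))
E
```

```text
plate top [[0.5558 0.3021 0.01  ]
 [0.6012 0.0596 0.01  ]
 [0.5138 0.044  0.01  ]
 [0.4703 0.287  0.01  ]]
sides [np.float64(0.24662481242970866), np.float64(0.0887412488888435), np.float64(0.24690369458747835), np.float64(0.08677238321673594)] [0.5353 0.1732 0.01  ]
plate side [[0.4683 0.2803 0.01  ]
 [0.5984 0.0556 0.01  ]
 [0.5151 0.0405 0.01  ]]
yaw 1.7518847082553166
saddles43 [[ 41.6954 -17.438 ]
 [ 21.5363 -16.305 ]
 [ 20.3714  18.6851]
 [ 40.5507  18.2901]
 [-52.5966 -18.634 ]
 [-70.5647 -17.4605]
 [-71.1624  19.1725]
 [-52.0856  18.1908]]
catch [[-63.0375   0.0129]]
strip [[ 74.4453  -0.9245]
 [-72.2189  -1.3358]
 [ -0.7144  -1.4214]]
catch side [[-65.4898   0.6794]]
housing [[114.552  -26.2858]
 [ 67.2536 -27.3174]
 [ 68.7901  29.4521]
 [114.351   27.6336]]
blue [[ 0.5222 -0.1686  0.036 ]
 [ 0.5236 -0.3221  0.036 ]] [ 0.5229 -0.2454  0.036 ] 0.15350302218444306 -1.5617655115460012
yel [[ 0.624  -0.166   0.036 ]
 [ 0.6236 -0.3212  0.036 ]] [ 0.6238 -0.2436  0.036 ] 0.15526847921917244 -1.5735736815555839
blue side [[ 0.5166 -0.1719  0.036 ]
 [ 0.5211 -0.3163  0.036 ]]
```

```bash
cat >> h.py <<'E'
from scipy.spatial.transform import Rotation as Ro
def go(x,y,zz,yaw,p=None,r=None):
    s=bot.observe(); p=s["position"] if p is None else p
    R=Ro.from_euler("xyz",s["tool_rot"] if r is None else r).as_matrix()
    d=R.T@(np.array([x,y,zz])-p)*1000
    T=Ro.from_euler("xyz",[-np.pi/2,0,yaw]).as_matrix()
    rv=Ro.from_matrix(R.T@T).as_rotvec()
    print("dx %.1f dy %.1f dz %.1f  rot(x,y,z) %s"%(*d,np.round(rv,4)))
E
python3 -c "
from h import *
go(.45,.20,.26,.18)
go(.53,.15,.26,.18)"
```

```text
dx -322.0 dy -28.8 dz -388.4  rot(x,y,z) [ 5.0000e-04  1.1469e+00 -7.0000e-04]
dx -351.2 dy -28.8 dz -478.1  rot(x,y,z) [ 5.0000e-04  1.1469e+00 -7.0000e-04]
```

```bash
python3 -m crank '[{"hand":0,"dx":-12,"dy":-1,"dz":-16,"yaw":0.04},{"hand":0,"dx":-36,"dy":-3,"dz":-50,"yaw":0.12},{"hand":0,"dx":-62,"dy":-6,"dz":-85,"yaw":0.2},{"hand":0,"dx":-90,"dy":-9,"dz":-122,"yaw":0.3},{"hand":0,"dx":-117,"dy":-12,"dz":-160,"yaw":0.4},{"hand":0,"dx":-144,"dy":-14,"dz":-197,"yaw":0.5},{"hand":0,"dx":-171,"dy":-17,"dz":-234,"yaw":0.6},{"hand":0,"dx":-198,"dy":-20,"dz":-271,"yaw":0.7},{"hand":0,"dx":-225,"dy":-22,"dz":-308,"yaw":0.8},{"hand":0,"dx":-252,"dy":-25,"dz":-345,"yaw":0.9},{"hand":0,"dx":-279,"dy":-27,"dz":-382,"yaw":1.0},{"hand":0,"dx":-300,"dy":-29,"dz":-410,"yaw":1.1}]'
python3 -c "
from h import *
go(.53,.13,.26,.18)"
```

```text
clock: 1.15
position: [0.4578, 0.2381, 0.2589]
tool_rot: [-1.571, -0.0, 0.222]
force: [0.4, 1.4, 0.8]
grip_width: 0.0854
dx 46.6 dy -1.1 dz -121.4  rot(x,y,z) [-0.0002  0.0422  0.0002]
```

```bash
python3 -m crank '[{"hand":0,"dx":12,"dz":-30,"yaw":0.03},{"hand":0,"dx":28,"dz":-70,"yaw":0.045},{"hand":0,"dx":40,"dz":-105,"yaw":0.045},{"hand":0,"dx":46,"dz":-121,"yaw":0.045},{"hand":0,"dx":46,"dz":-121,"yaw":0.045},{"hand":0,"dx":46,"dz":-121,"yaw":0.045}]'
python3 - <<'E'
from h import *
s=bot.observe();print(s["position"],s["tool_rot"]);c=bot.camera_info("wrist")
print(c["rvec"],c["tvec"])
im=bot.grab_frame("wrist");cv2.imwrite("pics/w1.png",im[:,:,::-1])
np.savez("w1.npz",**c)
R=cv2.Rodrigues(c["rvec"])[0];print(-R.T@c["tvec"],R)
E
```

```text
[0.45779699 0.23812061 0.25891162] [-1.57056267e+00 -1.73757764e-04  2.22220021e-01]
[-2.81136039 -0.31370505 -0.04977716] [-0.49938763  0.07617702  0.4473284 ]
[0.44063161 0.31563301 0.40188707] [[ 9.75402282e-01  2.20432273e-01  4.68836771e-05]
 [ 2.09619409e-01 -9.27621629e-01  3.09156622e-01]
 [ 6.81915871e-02 -3.01542247e-01 -9.51011136e-01]]$[0]: bad value
```

View pics/w1.png

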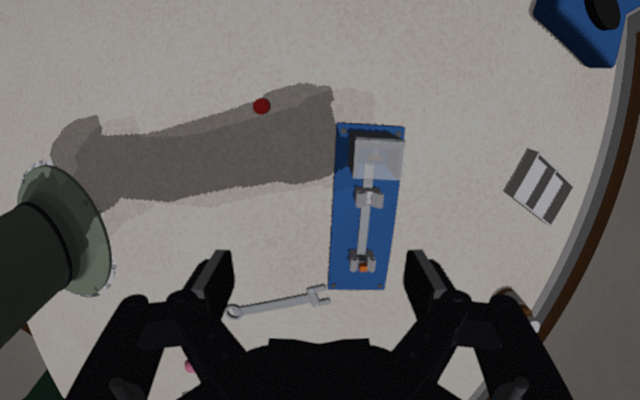

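The row was refused because it left out a key, so every row needs all five. The picture still shows the cradle: plate corners at about (337,124), (405,127), (384,290) and (329,288), and the catch at (364,267). I'll zoom in.

```bash
python3 - <<'E'
import cv2
a=cv2.imread("pics/w1.png")
cv2.imwrite("pics/w1a.png",cv2.resize(a[115:215,310:420],None,fx=6,fy=6,interpolation=cv2.INTER_CUBIC))
cv2.imwrite("pics/w1b.png",cv2.resize(a[205:305,310:420],None,fx=6,fy=6,interpolation=cv2.INTER_CUBIC))
E
```

```text
(no output)
```

View pics/w1a.png

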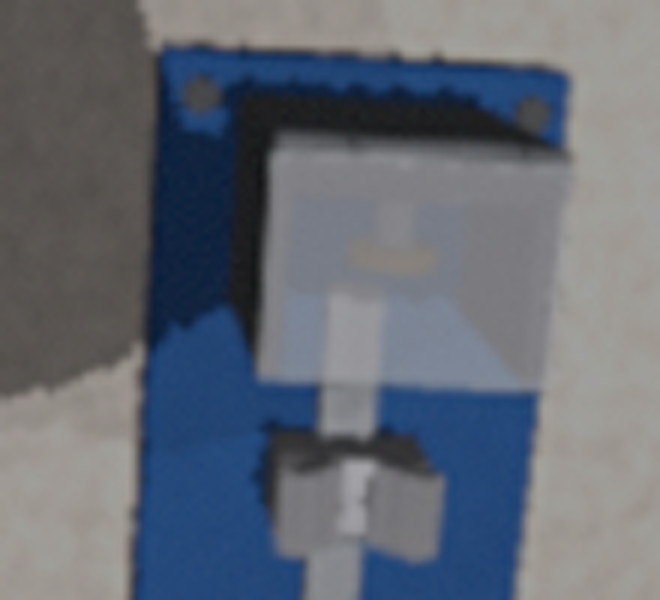

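View pics/w1b.png

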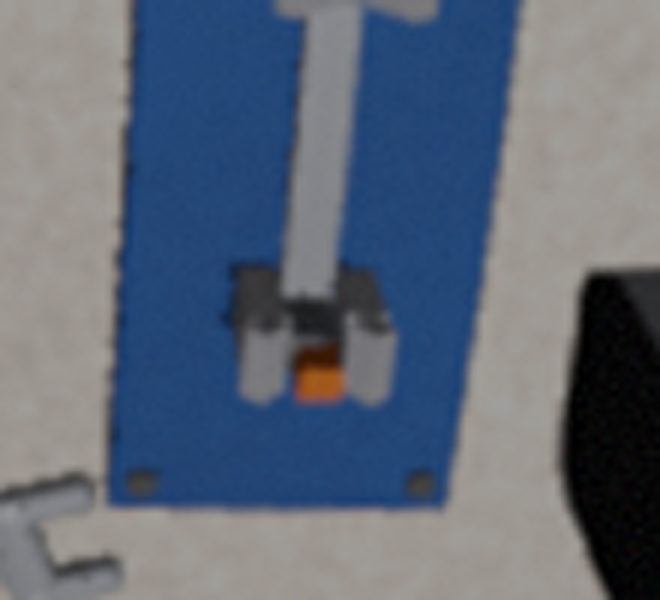

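```bash
cat >> h.py <<'E'
def wback(f,uv,zz):
    c=np.load(f);R=cv2.Rodrigues(c["rvec"])[0];o=-R.T@c["tvec"]
    Kw=np.array([[c["fx"],0,c["cx"]],[0,c["fy"],c["cy"]],[0,0,1.]])
    n=cv2.fisheye.undistortPoints(np.atleast_2d(uv).astype(float)[:,None],Kw,np.zeros(4)).reshape(-1,2)
    d=np.c_[n,np.ones(len(n))]@R
    return o+d*((zz-o[2])/d[:,2])[:,None]
E
python3 - <<'E'
from h import *
np.set_printoptions(precision=4,suppress=True)
f="w1.npz"
A=lambda p:z(p,6,(310,115));B=lambda p:z(p,6,(310,205))
c=np.r_[A([(163,45),(568,73)]),B([(445,505),(110,503)])]
W=wback(f,c,.010);print(W,[np.linalg.norm(W[i]-W[(i+1)%4]) for i in range(4)],W.mean(0))
cen=W.mean(0)[:2];ax=(W[0]+W[1]-W[2]-W[3])[:2];ax/=np.linalg.norm(ax);ay=np.array([-ax[1],ax[0]]);print("yaw",np.arctan2(ax[1],ax[0]))
def loc(P): d=P[:,:2]-cen; return np.c_[d@ax,d@ay]*1000
print("far saddle",loc(wback(f,A([(275,465),(443,475),(437,560),(280,555)]),.043)))
print("near saddle",loc(wback(f,B([(243,325),(395,330),(383,405),(243,400)]),.043)))
print("catch top",loc(wback(f,B([(297,372),(343,374),(343,402),(297,400)]),.046)))
print("stop disc face",loc(wback(f,A([(350,257),(438,257),(393,275)]),.050)))
print("roof",loc(wback(f,A([(272,135),(565,155),(545,388),(255,380)]),.075)))
print("strip",loc(wback(f,np.r_[B([(334,10),(312,290)]),A([(355,300)])],.012)))
E
```

```text
[[0.4701 0.2892 0.01  ]
 [0.5567 0.3049 0.01  ]
 [0.6021 0.0622 0.01  ]
 [0.5163 0.0462 0.01  ]] [np.float64(0.08797746314038743), np.float64(0.24687292893481802), np.float64(0.08730998660771515), np.float64(0.24740210741422256)] [0.5363 0.1756 0.01  ]
yaw 1.756996420766947
far saddle [[ 42.6794  18.9224]
 [ 41.8084 -16.2864]
 [ 23.1181 -16.9537]
 [ 23.1974  16.4222]]
near saddle [[-50.6303  18.5588]
 [-51.4804 -16.039 ]
 [-71.5431 -15.6246]
 [-70.4575  16.933 ]]
catch top [[-60.9363   5.7793]
 [-61.3627  -4.7516]
 [-68.8636  -5.5609]
 [-68.4076   5.0605]]
stop disc face [[87.7494  8.0583]
 [88.6358 -9.4399]
 [84.592  -0.7408]]
roof [[113.9963  27.8828]
 [113.567  -26.1397]
 [ 69.6591 -26.7478]
 [ 68.8641  28.1481]]
strip [[ 13.3791  -0.2503]
 [-58.401   -1.6453]
 [ 71.0227  -0.2343]]
```

```bash
python3 -c "
from h import *
go(.52,-.34,.25,.003)"
```

```text
dx -61.0 dy 10.8 dz -570.9  rot(x,y,z) [0.0022 0.2036 0.0027]
```

```bash
python3 -m crank '[{"hand":0,"dx":-2,"dy":0,"dz":-20,"yaw":0.0},{"hand":0,"dx":-6,"dy":1,"dz":-57,"yaw":0.02},{"hand":0,"dx":-10,"dy":2,"dz":-95,"yaw":0.04},{"hand":0,"dx":-14,"dy":2,"dz":-133,"yaw":0.06},{"hand":0,"dx":-18,"dy":3,"dz":-171,"yaw":0.08},{"hand":0,"dx":-22,"dy":4,"dz":-209,"yaw":0.1},{"hand":0,"dx":-26,"dy":5,"dz":-247,"yaw":0.12},{"hand":0,"dx":-30,"dy":5,"dz":-285,"yaw":0.14},{"hand":0,"dx":-34,"dy":6,"dz":-323,"yaw":0.16},{"hand":0,"dx":-38,"dy":7,"dz":-361,"yaw":0.18},{"hand":0,"dx":-42,"dy":8,"dz":-399,"yaw":0.2},{"hand":0,"dx":-46,"dy":9,"dz":-435,"yaw":0.21}]'
python3 -c "
from h import *
go(.52,-.34,.25,.003)"
```

```text
clock: 2.2
position: [0.5098, -0.1963, 0.2496]
tool_rot: [-1.571, 0.0, 0.016]
force: [0.5, -0.0, 1.4]
grip_width: 0.0855
dx 7.9 dy -0.4 dz -143.9  rot(x,y,z) [ 0.      0.0129 -0.    ]
```

```bash
python3 -m crank '[{"hand":0,"dx":2,"dy":0,"dz":-37,"yaw":0.012},{"hand":0,"dx":4,"dy":0,"dz":-75,"yaw":0.012},{"hand":0,"dx":6,"dy":0,"dz":-110,"yaw":0.012},{"hand":0,"dx":8,"dy":0,"dz":-132,"yaw":0.012},{"hand":0,"dx":8,"dy":0,"dz":-140,"yaw":0.012},{"hand":0,"dx":8,"dy":0,"dz":-140,"yaw":0.012}]'
python3 - <<'E'
from h import *
s=bot.observe();print(s["position"],s["tool_rot"]);c=bot.camera_info("wrist")
im=bot.grab_frame("wrist");cv2.imwrite("pics/w2.png",im[:,:,::-1])
np.savez("w2.npz",**c)
E
```

```text
clock: 2.7
position: [0.5196, -0.3359, 0.2492]
tool_rot: [-1.571, 0.001, 0.002]
force: [-0.3, -0.0, 0.6]
grip_width: 0.0851
[ 0.51961108 -0.33592711  0.24918679] [-1.57132331e+00  9.53385291e-04  2.44520467e-03]
```

View pics/w2.png

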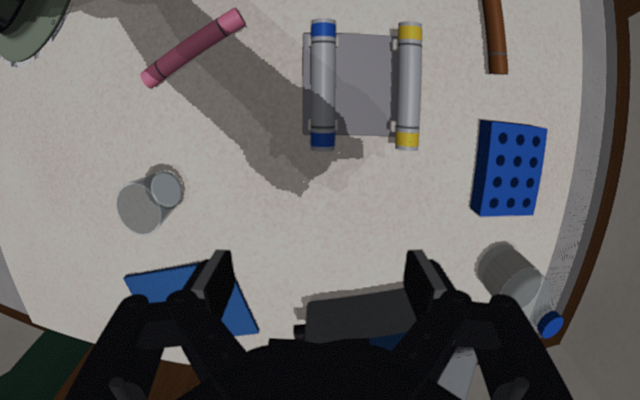

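The wrist view shows the blue-banded column upright at column ~322 (rows 19–149) and the yellow one at ~408. I'll measure it from the bands.

```bash
python3 - <<'E'
from h import *
np.set_printoptions(precision=4,suppress=True)
a=cv2.imread("pics/w2.png")
cv2.imwrite("pics/w2a.png",cv2.resize(a[10:160,295:430],None,fx=4,fy=4,interpolation=cv2.INTER_CUBIC))
h=cv2.cvtColor(a,cv2.COLOR_BGR2HSV)
for nm,lo,hi,x0,x1 in(("blue",(105,120,50),(130,255,255),300,345),("yel",(18,120,60),(35,255,255),390,430)):
    m=cv2.inRange(h,lo,hi); m[:, :x0]=0;m[:,x1:]=0;m[165:]=0
    n,l,st,ce=cv2.connectedComponentsWithStats(m)
    k=[i for i in range(1,n) if st[i,4]>50];print(nm,st[k],ce[k])
    P=wback("w2.npz",ce[k],.045);print(P,P.mean(0),np.arctan2(*(P[0]-P[1])[1::-1]),np.linalg.norm(P[0]-P[1]))
E
```

```text
blue [[311  23  25  14 301]
 [311 132  24  15 317]] [[322.9236  29.2625]
 [322.0694 139.3218]]
[[ 0.5241 -0.18    0.045 ]
 [ 0.5236 -0.3049  0.045 ]] [ 0.5239 -0.2424  0.045 ] 1.5666534448841014 0.12487128315681635
yel [[398  26  24  14 290]
 [396 132  23  15 286]] [[409.7655  32.0966]
 [406.6049 139.021 ]]
[[ 0.622  -0.1778  0.045 ]
 [ 0.6214 -0.3025  0.045 ]] [ 0.6217 -0.2402  0.045 ] 1.566054447596868 0.12478876947238533
```

View pics/w2a.png

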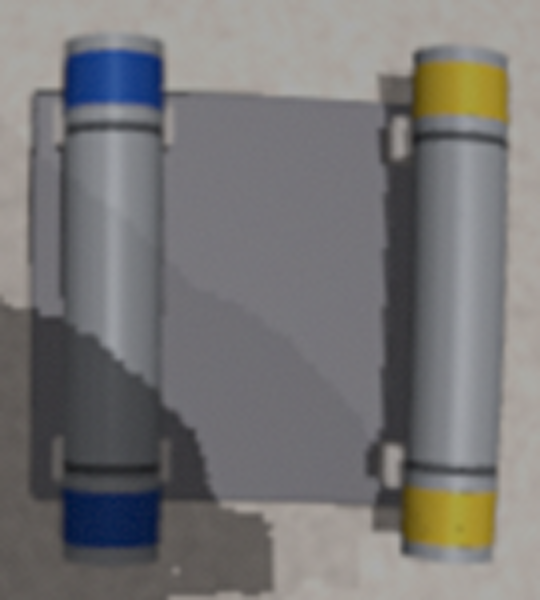

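```bash
python3 -c "
from h import *
go(.5235,-.2435,.10,-.004)
go(.5235,-.2435,.018,-.004)"
```

```text
dx 3.9 dy 149.3 dz 90.6  rot(x,y,z) [-0.0003  0.008  -0.0007]
dx 4.0 dy 231.3 dz 90.6  rot(x,y,z) [-0.0003  0.008  -0.0007]
```

```bash
python3 -m crank '[{"hand":0,"dx":2,"dy":15,"dz":15,"yaw":0.006},{"hand":0,"dx":4,"dy":40,"dz":40,"yaw":0.007},{"hand":0,"dx":4,"dy":70,"dz":66,"yaw":0.007},{"hand":0,"dx":4,"dy":100,"dz":85,"yaw":0.007},{"hand":0,"dx":4,"dy":130,"dz":91,"yaw":0.007},{"hand":0,"dx":4,"dy":150,"dz":91,"yaw":0.007},{"hand":0,"dx":4,"dy":150,"dz":91,"yaw":0.007}]'
python3 -c "
from h import *
go(.5235,-.2435,.018,-.004)"
```

```text
clock: 3.33
position: [0.5225, -0.2396, 0.0964]
tool_rot: [-1.568, 0.005, 0.001]
force: [0.1, 0.3, 0.6]
grip_width: 0.0854
dx 1.4 dy 78.4 dz -4.1  rot(x,y,z) [-0.0025  0.0052 -0.0049]
```

```bash
python3 -m crank '[{"hand":0,"dx":0,"dy":10,"dz":0,"yaw":0},{"hand":0,"dx":0,"dy":28,"dz":0,"yaw":0},{"hand":0,"dx":0,"dy":48,"dz":0,"yaw":0},{"hand":0,"dx":0,"dy":64,"dz":0,"yaw":0},{"hand":0,"dx":0,"dy":75,"dz":0,"yaw":0},{"hand":0,"dx":0,"dy":81,"dz":0,"yaw":0},{"hand":0,"dx":0,"dy":81,"dz":0,"yaw":0},{"hand":0,"dx":0,"dy":81,"dz":0,"yaw":0}]'
python3 -c "
from h import *
go(.5235,-.2435,.018,-.004)"
```

```text
clock: 4.0
position: [0.5243, -0.2434, 0.0194]
tool_rot: [-1.571, -0.001, -0.002]
force: [0.5, -0.9, -0.8]
grip_width: 0.0851
dx -0.8 dy 1.4 dz -0.1  rot(x,y,z) [0.0003 0.0018 0.0008]
```

Now close on the column.

```bash
python3 -m crank '[{"hand":0.3,"dx":-0.5,"dy":1,"dz":0,"yaw":0},{"hand":0.5,"dx":-0.5,"dy":1,"dz":0,"yaw":0},{"hand":0.7,"dx":-0.5,"dy":1,"dz":0,"yaw":0},{"hand":1,"dx":-0.5,"dy":1,"dz":0,"yaw":0},{"hand":1,"dx":-0.5,"dy":1,"dz":0,"yaw":0},{"hand":1,"dx":-0.5,"dy":1,"dz":0,"yaw":0},{"hand":1,"dx":-0.5,"dy":1,"dz":0,"yaw":0},{"hand":1,"dx":-0.5,"dy":1,"dz":0,"yaw":0}]' 60
python3 -c "
from h import *
s=bot.observe();print(s['position'],s['tool_rot'],s['force'],s['grip_width'])"
```

```text
clock: 4.67
position: [0.5239, -0.2432, 0.0181]
tool_rot: [-1.571, -0.001, -0.002]
force: [0.8, 1.6, 5.7]
grip_width: 0.0262
[ 0.52388897 -0.24317687  0.01809819] [-1.57099467e+00 -9.65343577e-04 -1.97563825e-03] [0.8249317  1.59082964 5.74201717] 0.026154503123678587
```

```bash
python3 -m crank '[{"hand":1,"dx":0,"dy":-6,"dz":0,"yaw":0},{"hand":1,"dx":0,"dy":-20,"dz":0,"yaw":0},{"hand":1,"dx":0,"dy":-40,"dz":0,"yaw":0},{"hand":1,"dx":0,"dy":-65,"dz":0,"yaw":0},{"hand":1,"dx":0,"dy":-90,"dz":0,"yaw":0},{"hand":1,"dx":0,"dy":-110,"dz":0,"yaw":0},{"hand":1,"dx":0,"dy":-120,"dz":0,"yaw":0},{"hand":1,"dx":0,"dy":-120,"dz":0,"yaw":0},{"hand":1,"dx":0,"dy":-120,"dz":0,"yaw":0}]'
python3 - <<'E'
from h import *
s=bot.observe();print(s['position'],s['tool_rot'],s['force'],s['moment'],s['grip_width'])
cv2.imwrite("pics/s3.png",bot.grab_frame("side")[:,:,::-1])
go(.5418,.143,.139,.183)
go(.5418,.143,.033,.183)
E
```

```text
clock: 5.42
position: [0.5232, -0.2428, 0.1372]
tool_rot: [-1.57, 0.0, -0.002]
force: [-1.2, 0.1, -6.1]
grip_width: 0.0268
[ 0.52321786 -0.24275729  0.1372034 ] [-1.57047839e+00  2.32244697e-04 -1.71819839e-03] [-1.21359787  0.12460756 -6.09271773] [ 0.06045835  0.01986104 -0.03103237] 0.026822120879679157
dx 18.2 dy -2.2 dz 385.7  rot(x,y,z) [-0.0007 -0.1848 -0.0013]
dx 18.4 dy 103.8 dz 385.6  rot(x,y,z) [-0.0007 -0.1848 -0.0013]
```

View pics/s3.png

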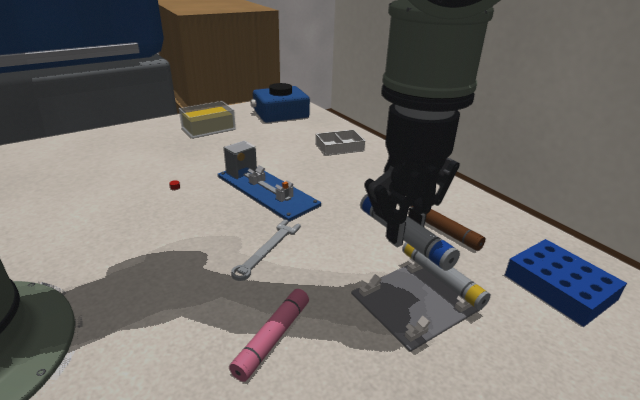

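The column is held level in the gripper, with ends at about (365,203) and (447,258), and the yellow one is still in the rack. Now I'll carry it over the cradle.

```bash
python3 -m crank '[{"hand":1,"dx":1,"dy":0,"dz":12,"yaw":-0.005},{"hand":1,"dx":2,"dy":0,"dz":36,"yaw":-0.02},{"hand":1,"dx":4,"dy":0,"dz":68,"yaw":-0.035},{"hand":1,"dx":5,"dy":0,"dz":104,"yaw":-0.05},{"hand":1,"dx":7,"dy":0,"dz":140,"yaw":-0.07},{"hand":1,"dx":9,"dy":0,"dz":176,"yaw":-0.09},{"hand":1,"dx":10,"dy":0,"dz":212,"yaw":-0.11},{"hand":1,"dx":12,"dy":0,"dz":248,"yaw":-0.13},{"hand":1,"dx":14,"dy":0,"dz":284,"yaw":-0.15},{"hand":1,"dx":16,"dy":0,"dz":320,"yaw":-0.17},{"hand":1,"dx":17,"dy":0,"dz":350,"yaw":-0.18},{"hand":1,"dx":18,"dy":0,"dz":372,"yaw":-0.185}]'
python3 -m crank '[{"hand":1,"dx":0,"dy":0,"dz":8,"yaw":0},{"hand":1,"dx":0,"dy":0,"dz":13,"yaw":0},{"hand":1,"dx":0,"dy":0,"dz":13,"yaw":0},{"hand":1,"dx":0,"dy":0,"dz":13,"yaw":0},{"hand":1,"dx":0,"dy":0,"dz":13,"yaw":0}]'
python3 - <<'E'
from h import *
s=bot.observe();print(s['position'],s['tool_rot'],s['force'],s['moment'],s['grip_width'])
cv2.imwrite("pics/t4.png",bot.grab_frame("top")[:,:,::-1])
cv2.imwrite("pics/s4.png",bot.grab_frame("side")[:,:,::-1])
go(.5418,.143,.139,.183)
go(.5418,.143,.050,.183)
E
```

```text
clock: 6.47
position: [0.541, 0.1324, 0.1362]
tool_rot: [-1.57, 0.002, 0.186]
force: [1.1, 0.5, -6.1]
grip_width: 0.0264
clock: 6.88
position: [0.5398, 0.1402, 0.1375]
tool_rot: [-1.571, 0.0, 0.181]
force: [-0.4, 0.6, -6.5]
grip_width: 0.0261
[0.53977747 0.14017824 0.13748064] [-1.57140353e+00  4.16548309e-04  1.81193935e-01] [-0.40143342  0.56633096 -6.46948449] [-0.04045198  0.03149658  0.00980215] 0.02605930082207466
dx 2.4 dy -1.4 dz 2.2  rot(x,y,z) [ 0.0003 -0.0017 -0.0001]
dx 2.4 dy 87.6 dz 2.2  rot(x,y,z) [ 0.0003 -0.0017 -0.0001]
```

View pics/t4.png

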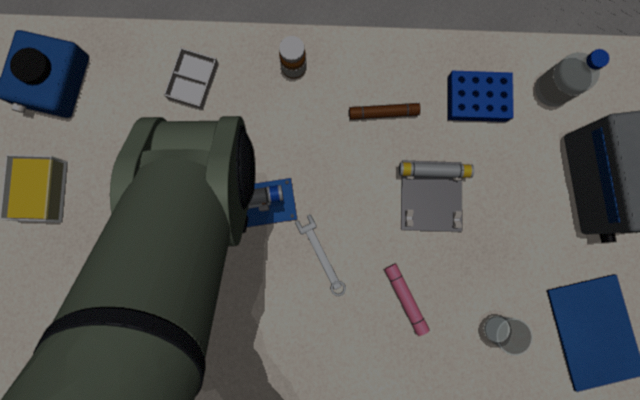

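View pics/s4.png

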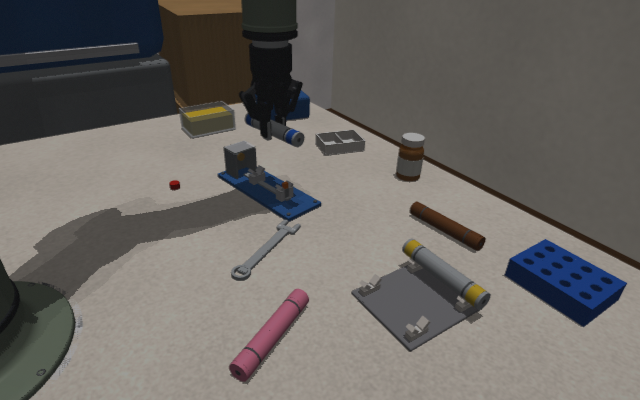

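```bash
python3 -m crank '[{"hand":1,"dx":1,"dy":6,"dz":1,"yaw":-0.001},{"hand":1,"dx":2,"dy":20,"dz":2,"yaw":-0.002},{"hand":1,"dx":2.4,"dy":38,"dz":2.2,"yaw":-0.002},{"hand":1,"dx":2.4,"dy":55,"dz":2.2,"yaw":-0.002},{"hand":1,"dx":2.4,"dy":70,"dz":2.2,"yaw":-0.002},{"hand":1,"dx":2.4,"dy":80,"dz":2.2,"yaw":-0.002},{"hand":1,"dx":2.4,"dy":86,"dz":2.2,"yaw":-0.002},{"hand":1,"dx":2.4,"dy":88,"dz":2.2,"yaw":-0.002},{"hand":1,"dx":2.4,"dy":88,"dz":2.2,"yaw":-0.002},{"hand":1,"dx":2.4,"dy":88,"dz":2.2,"yaw":-0.002}]'
python3 - <<'E'
from h import *
s=bot.observe();print(s['position'],s['tool_rot'],s['force'],s['moment'])
c=bot.camera_info("wrist");np.savez("w5.npz",**c)
a=bot.grab_frame("wrist")[:,:,::-1];cv2.imwrite("pics/w5.png",a)
b=bot.grab_frame("side")[:,:,::-1];cv2.imwrite("pics/s5.png",cv2.resize(b[110:230,200:340],None,fx=5,fy=5,interpolation=cv2.INTER_CUBIC))
go(.5418,.143,.0319,.183)
E
```

```text
clock: 7.82
position: [0.5421, 0.1442, 0.0502]
tool_rot: [-1.571, -0.001, 0.185]
force: [0.2, -0.5, -5.3]
grip_width: 0.0261
[0.5421454  0.14423003 0.05022715] [-1.57071810e+00 -8.07393760e-04  1.84834675e-01] [ 0.21811696 -0.49895154 -5.30231484] [-0.03512338  0.01824142  0.01303483]
dx -0.6 dy 18.4 dz -1.2  rot(x,y,z) [-0.0002  0.0019  0.001 ]
```

View pics/w5.png

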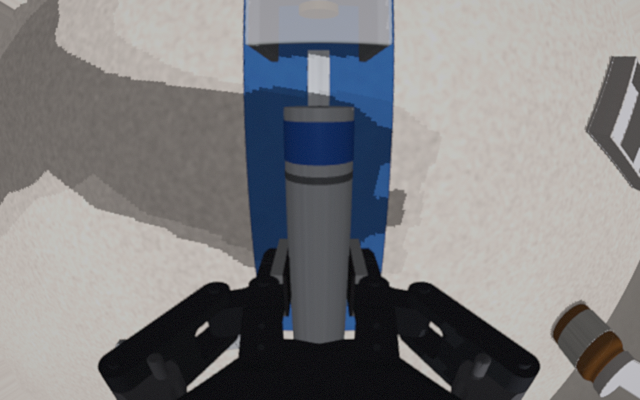

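View pics/s5.png

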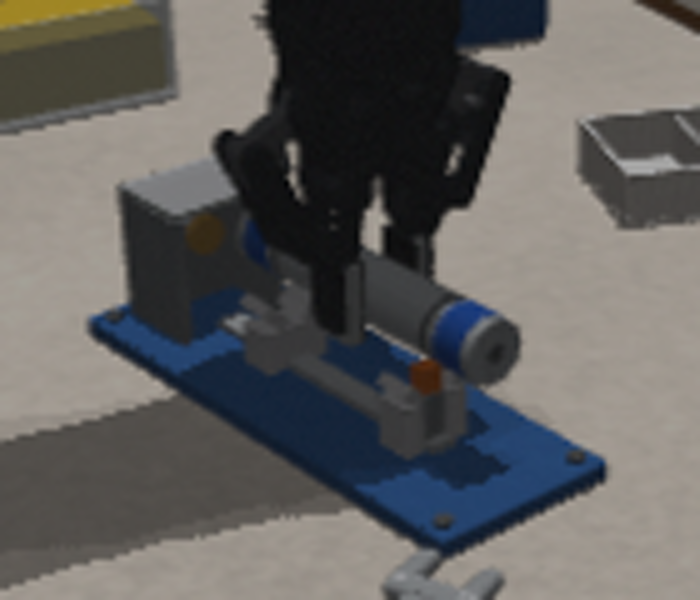

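The wrist view shows the column centred over the V strip (both at about column 319), with the head edge at row 108 and the housing front at row 45. I'll measure these.

```bash
cat >> h.py <<'E'
CC=np.array([.536,.1745]);CY=1.754
def loc(P):
    P=np.atleast_2d(P);ax=np.array([np.cos(CY),np.sin(CY)]);ay=np.array([-ax[1],ax[0]]);d=P[:,:2]-CC
    return np.round(np.c_[d@ax,d@ay]*1000,1)
E
python3 - <<'E'
from h import *
f="w5.npz"
print("head",loc(wback(f,[(319.5,108)],.082)), "sides",loc(wback(f,[(284,130),(355,130),(289,230),(349,230)],.068)))
print("strip",loc(wback(f,[(318.5,60),(318.5,100)],.012)))
print("plate edges",loc(wback(f,[(244,20),(392,20),(246,150),(391,150)],.010)))
print("tcp",loc(bot.observe()["position"]))
E
```

```text
head [[44.4 -1.1]] sides [[ 35.   13.2]
 [ 35.1 -15.5]
 [ -9.1  12.3]
 [ -9.1 -14.4]]
strip [[70.  -0.7]
 [46.5 -0.7]]
plate edges [[ 96.7  43.2]
 [ 96.8 -44. ]
 [ 17.   43.4]
 [ 17.2 -45. ]]
tcp [[-30.8  -0.6]]
```

```bash
python3 -m crank '[{"hand":1,"dx":0,"dy":4,"dz":-0.5,"yaw":0},{"hand":1,"dx":0,"dy":9,"dz":-1,"yaw":0},{"hand":1,"dx":0,"dy":13,"dz":-1,"yaw":0},{"hand":1,"dx":0,"dy":15.5,"dz":-1,"yaw":0},{"hand":1,"dx":0,"dy":17,"dz":-1,"yaw":0},{"hand":1,"dx":0,"dy":17.5,"dz":-1,"yaw":0},{"hand":1,"dx":0,"dy":17.5,"dz":-1,"yaw":0},{"hand":1,"dx":0,"dy":17.5,"dz":-1,"yaw":0}]'
python3 - <<'E'
from h import *
s=bot.observe();print(s['position'],s['tool_rot'],s['force'],s['moment'])
b=bot.grab_frame("side")[:,:,::-1];cv2.imwrite("pics/s6.png",cv2.resize(b[110:230,200:340],None,fx=5,fy=5,interpolation=cv2.INTER_CUBIC))
E
```

```text
clock: 8.58
position: [0.5422, 0.1432, 0.0323]
tool_rot: [-1.571, -0.001, 0.185]
force: [2.3, -0.6, -3.0]
grip_width: 0.0267
[0.54221425 0.14322789 0.03228661] [-1.57087596e+00 -5.21493673e-04  1.84921291e-01] [ 2.34977337 -0.56938683 -3.0001678 ] [-0.06207947 -0.30240872  0.05024932]
```

View pics/s6.png

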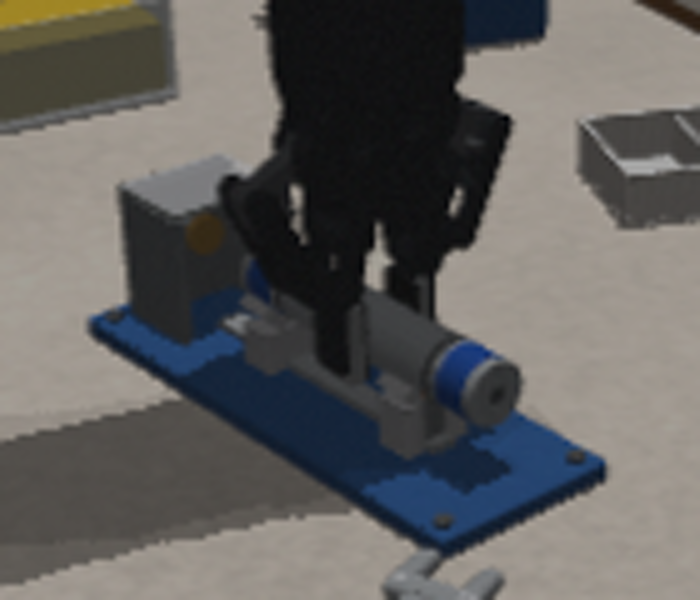

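The column is in contact with the V flanks, and the wrist load has fallen from 6 to 3 N. I'll nudge 0.5 mm sideways, settle and release.

```bash
python3 -m crank '[{"hand":1,"dx":0.4,"dy":0.3,"dz":0,"yaw":0},{"hand":1,"dx":0.7,"dy":0.5,"dz":0,"yaw":0},{"hand":1,"dx":0.7,"dy":0.5,"dz":0,"yaw":0},{"hand":0.85,"dx":0.7,"dy":0.5,"dz":0,"yaw":0},{"hand":0.7,"dx":0.7,"dy":0.5,"dz":0,"yaw":0},{"hand":0.6,"dx":0.7,"dy":0.5,"dz":0,"yaw":0},{"hand":0.5,"dx":0.7,"dy":0.5,"dz":0,"yaw":0},{"hand":0.4,"dx":0.7,"dy":0.5,"dz":0,"yaw":0},{"hand":0.3,"dx":0.7,"dy":0.5,"dz":0,"yaw":0},{"hand":0.2,"dx":0.7,"dy":0.5,"dz":0,"yaw":0},{"hand":0.2,"dx":0.7,"dy":0.5,"dz":0,"yaw":0}]'
python3 - <<'E'
from h import *
s=bot.observe();print(s['position'],s['tool_rot'],s['force'],s['moment'],s['grip_width'])
b=bot.grab_frame("side")[:,:,::-1];cv2.imwrite("pics/s7.png",cv2.resize(b[110:230,200:340],None,fx=5,fy=5,interpolation=cv2.INTER_CUBIC))
c=bot.camera_info("wrist");np.savez("w7.npz",**c)
a=bot.grab_frame("wrist")[:,:,::-1];cv2.imwrite("pics/w7.png",a)
E
```

```text
clock: 9.55
position: [0.5426, 0.1434, 0.0316]
tool_rot: [-1.571, -0.0, 0.185]
force: [1.3, 0.5, 0.3]
grip_width: 0.0684
[0.54263956 0.14339093 0.03163177] [-1.57081875e+00 -4.65887800e-06  1.84940679e-01] [1.33522887 0.54320937 0.26526944] [-0.00681641 -0.00292247  0.01116829] 0.06843986654463184
```

View pics/s7.png

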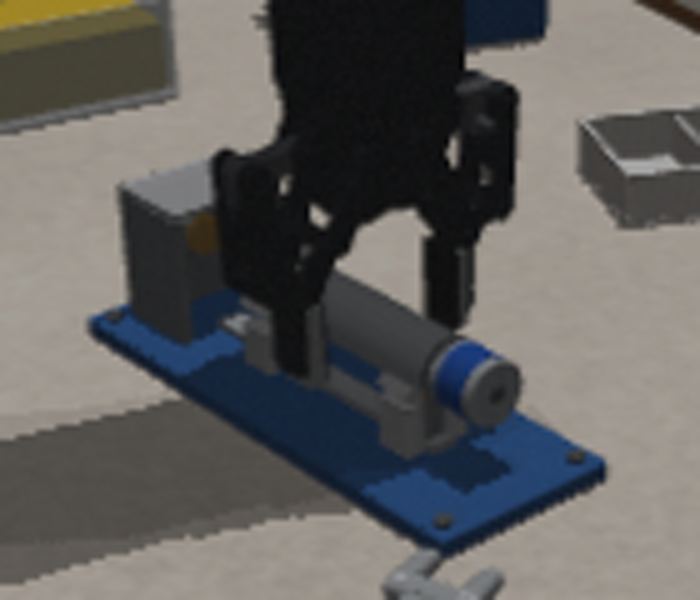

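View pics/w7.png

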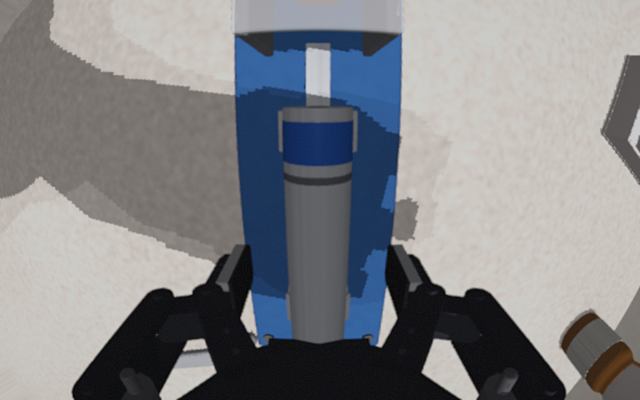

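The column rests in both saddles: tail face at about (492,395) in the zoomed side view, head just short of the housing. I'll lift clear, back off and shut the fingers.

```bash
python3 -m crank '[{"hand":0.1,"dx":0,"dy":-3,"dz":0,"yaw":0},{"hand":0.0,"dx":0,"dy":-12,"dz":0,"yaw":0},{"hand":0.0,"dx":0,"dy":-28,"dz":0,"yaw":0},{"hand":0.0,"dx":0,"dy":-45,"dz":0,"yaw":0},{"hand":0.0,"dx":0,"dy":-62,"dz":0,"yaw":0},{"hand":0.0,"dx":0,"dy":-75,"dz":-5,"yaw":0},{"hand":0.2,"dx":0,"dy":-78,"dz":-25,"yaw":0},{"hand":0.5,"dx":0,"dy":-78,"dz":-50,"yaw":0},{"hand":0.8,"dx":0,"dy":-78,"dz":-80,"yaw":0},{"hand":1,"dx":0,"dy":-78,"dz":-100,"yaw":0},{"hand":1,"dx":0,"dy":-78,"dz":-108,"yaw":0},{"hand":1,"dx":0,"dy":-78,"dz":-108,"yaw":0}]'
python3 - <<'E'
from h import *
s=bot.observe();print(s['position'],s['tool_rot'],s['force'],s['moment'],s['grip_width'],loc(s["position"]))
b=bot.grab_frame("side")[:,:,::-1];cv2.imwrite("pics/s8.png",cv2.resize(b[110:230,200:340],None,fx=5,fy=5,interpolation=cv2.INTER_CUBIC))
c=bot.camera_info("wrist");np.savez("w8.npz",**c)
a=bot.grab_frame("wrist")[:,:,::-1];cv2.imwrite("pics/w8.png",a)
go(.5588-.0007,.0516,.0495,.183)
E
```

```text
clock: 10.65
position: [0.5628, 0.0352, 0.1104]
tool_rot: [-1.571, -0.001, 0.182]
force: [-1.2, 0.4, -0.1]
grip_width: 0.0123
[0.56280985 0.03518001 0.1103993 ] [-1.57140815e+00 -6.49646756e-04  1.81954918e-01] [-1.20999036  0.43953425 -0.0736539 ] [-0.03153976 -0.00788629  0.00223792] 0.012276332782397406 [[-141.9   -1. ]]
dx -1.8 dy 60.4 dz 14.0  rot(x,y,z) [-0.0006  0.0023  0.0001]
```

View pics/s8.png

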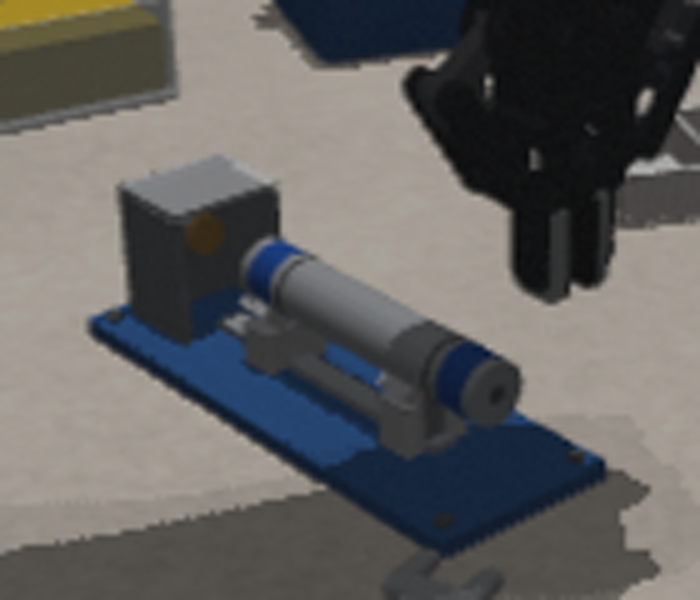

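View pics/w8.png

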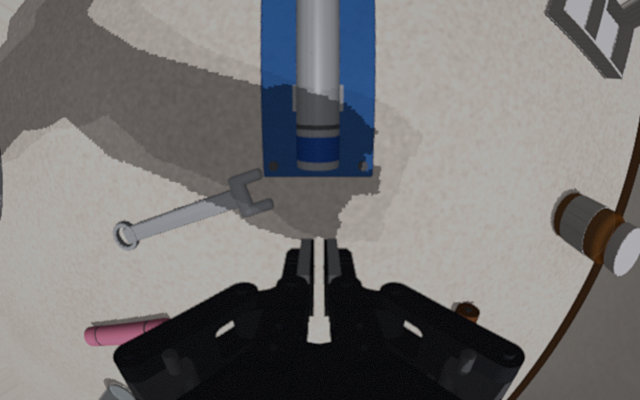

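The column lies in the V, with its tail centre at about (318,170) in the wrist view, in line with the finger centre line. I'll descend behind the tail.

```bash
python3 -m crank '[{"hand":1,"dx":0,"dy":8,"dz":0,"yaw":0},{"hand":1,"dx":0,"dy":24,"dz":0,"yaw":0},{"hand":1,"dx":0,"dy":40,"dz":0,"yaw":0},{"hand":1,"dx":0,"dy":52,"dz":0,"yaw":0},{"hand":1,"dx":0,"dy":59,"dz":0,"yaw":0},{"hand":1,"dx":0,"dy":60.5,"dz":4,"yaw":0},{"hand":1,"dx":0,"dy":60.5,"dz":10,"yaw":0},{"hand":1,"dx":0,"dy":60.5,"dz":14,"yaw":0},{"hand":1,"dx":0,"dy":60.5,"dz":14,"yaw":0},{"hand":1,"dx":0,"dy":60.5,"dz":14,"yaw":0}]'
python3 - <<'E'
from h import *
print("tail",loc(wback("w8.npz",[(318,170)],.064)))
s=bot.observe();print(s['position'],s['tool_rot'],s['force'],s['moment'],s['grip_width'],loc(s["position"]))
b=bot.grab_frame("side")[:,:,::-1];cv2.imwrite("pics/s9.png",cv2.resize(b[110:230,200:340],None,fx=5,fy=5,interpolation=cv2.INTER_CUBIC))
E
```

```text
clock: 11.58
position: [0.5602, 0.0515, 0.0497]
tool_rot: [-1.571, -0.001, 0.186]
force: [-0.2, -0.5, 0.7]
grip_width: -0.0001
tail [[-106.3   -1.1]]
[0.56018252 0.05154634 0.0497326 ] [-1.57073011e+00 -8.78792977e-04  1.85797674e-01] [-0.18515237 -0.48543734  0.72128049] [-0.02810659 -0.00431733 -0.05072943] -7.964094321579224e-05 [[-125.3   -1.4]]
```

View pics/s9.png

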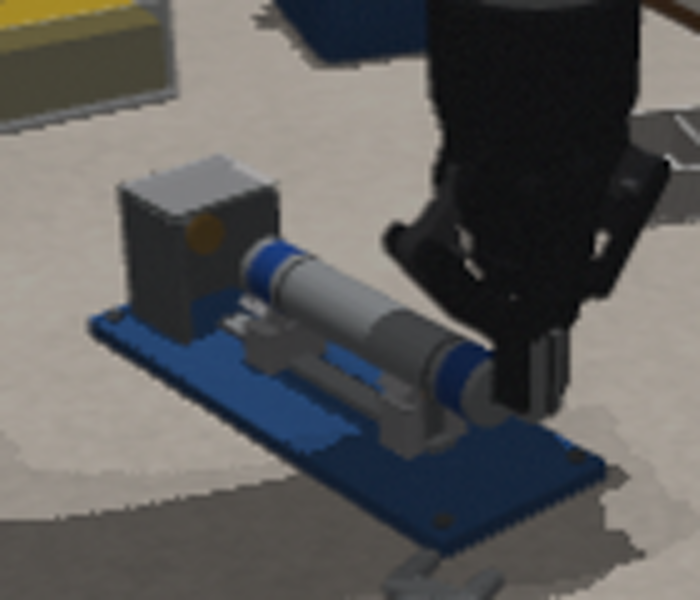

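```bash
python3 -m crank '[{"hand":1,"dx":0,"dy":0,"dz":1,"yaw":0},{"hand":1,"dx":0,"dy":0,"dz":3,"yaw":0},{"hand":1,"dx":0,"dy":0,"dz":5,"yaw":0},{"hand":1,"dx":0,"dy":0,"dz":7,"yaw":0},{"hand":1,"dx":0,"dy":0,"dz":9,"yaw":0},{"hand":1,"dx":0,"dy":0,"dz":11,"yaw":0},{"hand":1,"dx":0,"dy":0,"dz":13,"yaw":0},{"hand":1,"dx":0,"dy":0,"dz":15,"yaw":0},{"hand":1,"dx":0,"dy":0,"dz":17,"yaw":0},{"hand":1,"dx":0,"dy":0,"dz":19,"yaw":0},{"hand":1,"dx":0,"dy":0,"dz":21,"yaw":0},{"hand":1,"dx":0,"dy":0,"dz":23,"yaw":0}]'
python3 - <<'E'
from h import *
s=bot.observe();print(s['position'],s['tool_rot'],s['force'],loc(s["position"]))
E
```

```text
clock: 12.63
position: [0.5558, 0.0728, 0.0492]
tool_rot: [-1.572, -0.0, 0.184]
force: [1.0, -6.3, 1.2]
grip_width: -0.0001
[0.55581146 0.07281836 0.04920448] [-1.57185622e+00 -1.62368406e-04  1.84197395e-01] [ 0.98310684 -6.31866087  1.19605254] [[-103.6   -1. ]]
```

```bash
python3 -m crank '[{"hand":1,"dx":0,"dy":0,"dz":2,"yaw":0},{"hand":1,"dx":0,"dy":0,"dz":4,"yaw":0},{"hand":1,"dx":0,"dy":0,"dz":6,"yaw":0},{"hand":1,"dx":0,"dy":0,"dz":8,"yaw":0},{"hand":1,"dx":0,"dy":0,"dz":10,"yaw":0},{"hand":1,"dx":0,"dy":0,"dz":12,"yaw":0},{"hand":1,"dx":0,"dy":0,"dz":13.5,"yaw":0},{"hand":1,"dx":0,"dy":0,"dz":15,"yaw":0},{"hand":1,"dx":0,"dy":0,"dz":16,"yaw":0},{"hand":1,"dx":0,"dy":0,"dz":17,"yaw":0},{"hand":1,"dx":0,"dy":0,"dz":18,"yaw":0},{"hand":1,"dx":0,"dy":0,"dz":19,"yaw":0}]'
python3 - <<'E'
from h import *
s=bot.observe();print(s['position'],s['tool_rot'],s['force'],loc(s["position"]))
c=bot.camera_info("wrist");np.savez("w10.npz",**c)
a=bot.grab_frame("wrist")[:,:,::-1];cv2.imwrite("pics/w10.png",a)
b=bot.grab_frame("side")[:,:,::-1];cv2.imwrite("pics/s10.png",cv2.resize(b[110:230,200:340],None,fx=5,fy=5,interpolation=cv2.INTER_CUBIC))
E
```

```text
clock: 13.63
position: [0.5524, 0.0914, 0.0492]
tool_rot: [-1.572, -0.0, 0.184]
force: [1.3, -5.7, 1.4]
grip_width: 0.0002
[0.55235257 0.09142804 0.04922439] [-1.57188777e+00 -2.18698115e-04  1.84204586e-01] [ 1.26115828 -5.67785137  1.38392032] [[-84.7  -0.9]]
```

View pics/w10.png

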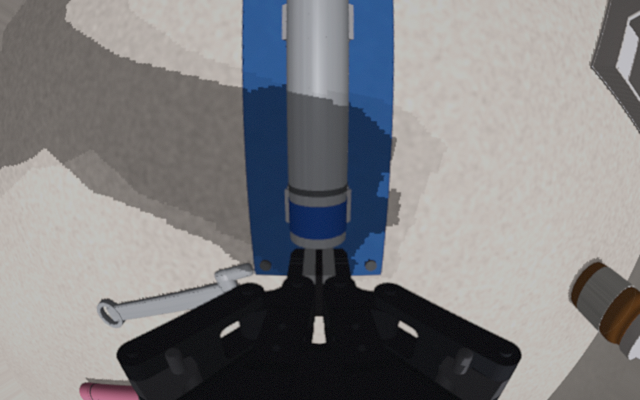

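View pics/s10.png

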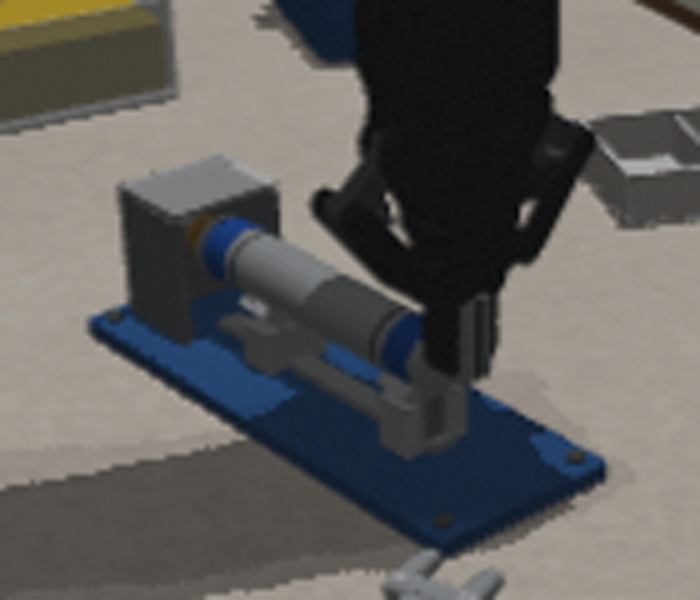

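The pusher sits squarely on the tail (wrist view, about (319,248)) and the head is entering the housing. Sliding friction is about 6 N. From here I advance slowly.

```bash
python3 -m crank '[{"hand":1,"dx":0,"dy":0,"dz":0.5,"yaw":0},{"hand":1,"dx":0,"dy":0,"dz":1,"yaw":0},{"hand":1,"dx":0,"dy":0,"dz":1.5,"yaw":0},{"hand":1,"dx":0,"dy":0,"dz":2,"yaw":0},{"hand":1,"dx":0,"dy":0,"dz":2.5,"yaw":0},{"hand":1,"dx":0,"dy":0,"dz":3,"yaw":0},{"hand":1,"dx":0,"dy":0,"dz":3.5,"yaw":0},{"hand":1,"dx":0,"dy":0,"dz":4,"yaw":0},{"hand":1,"dx":0,"dy":0,"dz":4.5,"yaw":0},{"hand":1,"dx":0,"dy":0,"dz":5,"yaw":0},{"hand":1,"dx":0,"dy":0,"dz":5.5,"yaw":0},{"hand":1,"dx":0,"dy":0,"dz":6,"yaw":0}]'
python3 - <<'E'
from h import *
s=bot.observe();print(s['force'],loc(s["position"]))
E
```

```text
clock: 14.73
position: [0.5513, 0.0972, 0.0493]
tool_rot: [-1.572, -0.0, 0.184]
force: [0.6, -7.1, 1.7]
grip_width: -0.0002
[ 0.61164451 -7.08040663  1.74768357] [[-78.8  -1. ]]
```

Now 1 mm steps, checking the force each time.

```bash
python3 -m crank '[{"hand":1,"dx":0,"dy":0,"dz":0.4,"yaw":0},{"hand":1,"dx":0,"dy":0,"dz":0.7,"yaw":0},{"hand":1,"dx":0,"dy":0,"dz":1,"yaw":0},{"hand":1,"dx":0,"dy":0,"dz":1,"yaw":0}]'
```

```text
clock: 15.07
position: [0.5511, 0.0983, 0.0492]
tool_rot: [-1.572, -0.0, 0.184]
force: [1.0, -5.9, 1.1]
grip_width: 0.0001
```

```bash
python3 -m crank '[{"hand":1,"dx":0,"dy":0,"dz":0.4,"yaw":0},{"hand":1,"dx":0,"dy":0,"dz":0.7,"yaw":0},{"hand":1,"dx":0,"dy":0,"dz":1,"yaw":0},{"hand":1,"dx":0,"dy":0,"dz":1,"yaw":0}]'
```

```text
clock: 15.4
position: [0.5509, 0.0993, 0.0492]
tool_rot: [-1.572, -0.0, 0.184]
force: [-0.1, -5.8, 1.7]
grip_width: -0.0002
```

```bash
python3 -m crank '[{"hand":1,"dx":0,"dy":0,"dz":0.4,"yaw":0},{"hand":1,"dx":0,"dy":0,"dz":0.7,"yaw":0},{"hand":1,"dx":0,"dy":0,"dz":1,"yaw":0},{"hand":1,"dx":0,"dy":0,"dz":1,"yaw":0}]'
```

```text
clock: 15.73
position: [0.5507, 0.1003, 0.0492]
tool_rot: [-1.572, -0.0, 0.184]
force: [1.0, -5.4, 0.6]
grip_width: 0.0001
```

```bash
python3 -m crank '[{"hand":1,"dx":0,"dy":0,"dz":0.4,"yaw":0},{"hand":1,"dx":0,"dy":0,"dz":0.7,"yaw":0},{"hand":1,"dx":0,"dy":0,"dz":1,"yaw":0},{"hand":1,"dx":0,"dy":0,"dz":1,"yaw":0}]'
```

```text
clock: 16.07
position: [0.5506, 0.1012, 0.0492]
tool_rot: [-1.572, -0.0, 0.184]
force: [1.5, -6.0, 1.3]
grip_width: -0.0002
```

```bash
python3 -m crank '[{"hand":1,"dx":0,"dy":0,"dz":0.4,"yaw":0},{"hand":1,"dx":0,"dy":0,"dz":0.7,"yaw":0},{"hand":1,"dx":0,"dy":0,"dz":1,"yaw":0},{"hand":1,"dx":0,"dy":0,"dz":1,"yaw":0}]'
```

```text
clock: 16.4
position: [0.5503, 0.1022, 0.0492]
tool_rot: [-1.572, -0.0, 0.184]
force: [1.1, -5.5, 1.5]
grip_width: 0.0002
```

```bash
python3 -c "
from h import *
for i in range(3):
    s=bot.observe();print(s['force'],loc(s['position']))"
```

```text
[ 1.12449058 -5.54627046  1.53422994] [[-73.7  -0.9]]
[ 1.12449058 -5.54627046  1.53422994] [[-73.7  -0.9]]
[ 1.12449058 -5.54627046  1.53422994] [[-73.7  -0.9]]
```

```bash
python3 -m crank '[{"hand":1,"dx":0,"dy":0,"dz":0.4,"yaw":0},{"hand":1,"dx":0,"dy":0,"dz":0.7,"yaw":0},{"hand":1,"dx":0,"dy":0,"dz":1,"yaw":0},{"hand":1,"dx":0,"dy":0,"dz":1,"yaw":0}]'
```

```text
clock: 16.73
position: [0.5502, 0.1027, 0.0492]
tool_rot: [-1.572, -0.0, 0.184]
force: [1.6, -8.2, 1.0]
grip_width: 0.0001
```

Force rose to 8.2 N and the motion lags, which looks like first touch of the stop.

```bash
python3 -m crank '[{"hand":1,"dx":0,"dy":0,"dz":0.4,"yaw":0},{"hand":1,"dx":0,"dy":0,"dz":0.7,"yaw":0},{"hand":1,"dx":0,"dy":0,"dz":1,"yaw":0},{"hand":1,"dx":0,"dy":0,"dz":1,"yaw":0}]'
```

```text
clock: 17.07
position: [0.5501, 0.1034, 0.0493]
tool_rot: [-1.573, -0.0, 0.184]
force: [2.3, -10.5, 0.9]
grip_width: 0.0001
```

```bash
python3 -m crank '[{"hand":1,"dx":0,"dy":0,"dz":0.4,"yaw":0},{"hand":1,"dx":0,"dy":0,"dz":0.7,"yaw":0},{"hand":1,"dx":0,"dy":0,"dz":1,"yaw":0},{"hand":1,"dx":0,"dy":0,"dz":1,"yaw":0}]'
```

```text
clock: 17.4
position: [0.55, 0.1041, 0.0492]
tool_rot: [-1.573, -0.0, 0.183]
force: [2.1, -10.5, 0.8]
grip_width: 0.0001
```

```bash
python3 -m crank '[{"hand":1,"dx":0,"dy":0,"dz":0.3,"yaw":0},{"hand":1,"dx":0,"dy":0,"dz":0.6,"yaw":0},{"hand":1,"dx":0,"dy":0,"dz":0.8,"yaw":0},{"hand":1,"dx":0,"dy":0,"dz":0.8,"yaw":0}]'
```

```text
clock: 17.73
position: [0.5499, 0.1046, 0.0493]
tool_rot: [-1.573, -0.001, 0.183]
force: [2.5, -12.5, 0.8]
grip_width: -0.0002
```

```bash
python3 -m crank '[{"hand":1,"dx":0,"dy":0,"dz":0.3,"yaw":0},{"hand":1,"dx":0,"dy":0,"dz":0.6,"yaw":0},{"hand":1,"dx":0,"dy":0,"dz":0.6,"yaw":0}]'
```

```text
clock: 17.98
position: [0.5498, 0.1051, 0.0493]
tool_rot: [-1.573, -0.0, 0.183]
force: [3.2, -14.0, 1.0]
grip_width: 0.0001
```

```bash
python3 - <<'E'
from h import *
s=bot.observe();print(s['force'],loc(s['position']),s['position'])
b=bot.grab_frame("side")[:,:,::-1];cv2.imwrite("pics/s11.png",cv2.resize(b[120:220,220:320],None,fx=6,fy=6,interpolation=cv2.INTER_CUBIC))
E
```

```text
[  3.16723895 -13.97367916   0.95869633] [[-70.8  -0.9]] [0.54981349 0.10508518 0.04927718]
```

View pics/s11.png

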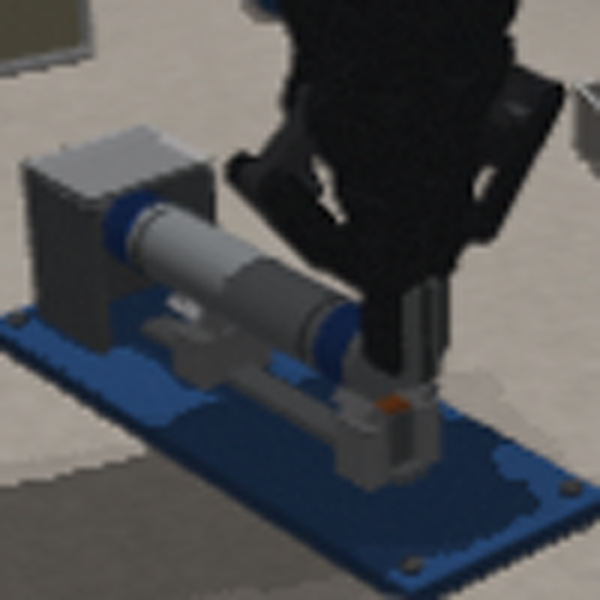

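The orange catch at (393,404) shows only its top, so it's still down. The push is 14.3 N. I'll continue in small steps.

```bash
python3 -m crank '[{"hand":1,"dx":0,"dy":0,"dz":0.3,"yaw":0},{"hand":1,"dx":0,"dy":0,"dz":0.6,"yaw":0},{"hand":1,"dx":0,"dy":0,"dz":0.6,"yaw":0}]'
python3 - <<'E'
from h import *
b=bot.grab_frame("side")[:,:,::-1];cv2.imwrite("pics/s12.png",cv2.resize(b[160:210,260:310],None,fx=8,fy=8,interpolation=cv2.INTER_CUBIC))
E
```

```text
clock: 18.28
position: [0.5497, 0.1056, 0.0493]
tool_rot: [-1.573, -0.0, 0.183]
force: [2.3, -13.6, 0.1]
grip_width: -0.0001
```

View pics/s12.png

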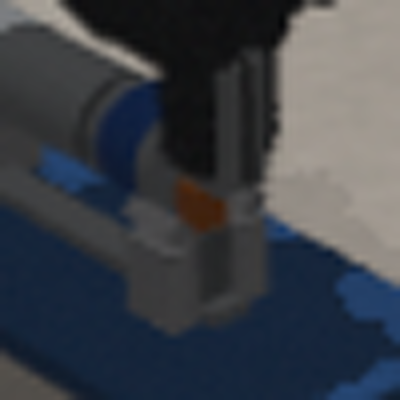

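The catch has risen behind the tail: its orange face now spans about 6.7 px against 3 px before. I'll back the pusher off and check.

```bash
python3 -m crank '[{"hand":1,"dx":0,"dy":0,"dz":0.1,"yaw":0},{"hand":1,"dx":0,"dy":0,"dz":0.1,"yaw":0},{"hand":1,"dx":0,"dy":0,"dz":-1,"yaw":0},{"hand":1,"dx":0,"dy":0,"dz":-2,"yaw":0},{"hand":1,"dx":0,"dy":0,"dz":-4,"yaw":0},{"hand":1,"dx":0,"dy":0,"dz":-8,"yaw":0},{"hand":1,"dx":0,"dy":0,"dz":-14,"yaw":0},{"hand":1,"dx":0,"dy":0,"dz":-22,"yaw":0},{"hand":1,"dx":0,"dy":0,"dz":-30,"yaw":0},{"hand":1,"dx":0,"dy":0,"dz":-36,"yaw":0},{"hand":1,"dx":0,"dy":0,"dz":-36,"yaw":0}]'
python3 - <<'E'
from h import *
s=bot.observe();print(s['force'],loc(s['position']),s['position'])
c=bot.camera_info("wrist");np.savez("w13.npz",**c)
a=bot.grab_frame("wrist")[:,:,::-1];cv2.imwrite("pics/w13.png",a)
b=bot.grab_frame("side")[:,:,::-1];cv2.imwrite("pics/s13.png",cv2.resize(b[120:220,220:320],None,fx=6,fy=6,interpolation=cv2.INTER_CUBIC))
E
```

```text
clock: 19.25
position: [0.5562, 0.0706, 0.0493]
tool_rot: [-1.571, -0.0, 0.183]
force: [0.5, 0.1, -0.0]
grip_width: 0.0001
[ 0.46604887  0.14427494 -0.01740644] [[-105.9   -0.9]] [0.55615138 0.07057979 0.049268  ]
```

View pics/s13.png

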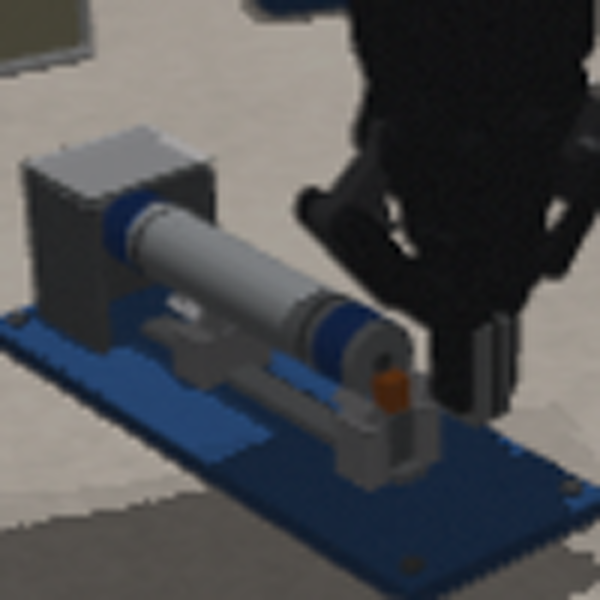

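View pics/w13.png

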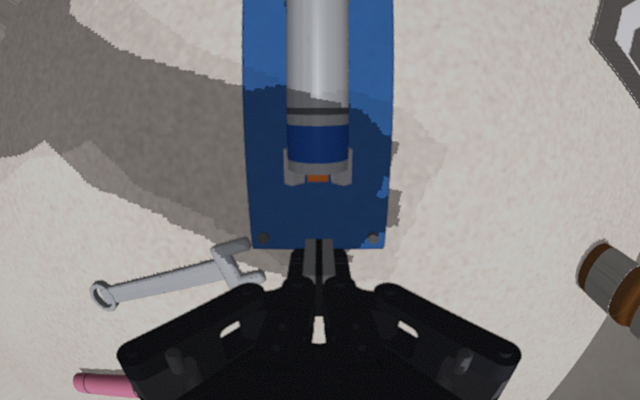

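The catch stands up behind the tail (side zoom (392,390); orange strip at (318,178) in the wrist view), and the head band hasn't sprung back. As a last check I'll lift clear and compare the tail position.

```bash
python3 -m crank '[{"hand":1,"dx":0,"dy":-6,"dz":0,"yaw":0},{"hand":1,"dx":0,"dy":-20,"dz":-3,"yaw":0},{"hand":1,"dx":0,"dy":-40,"dz":-8,"yaw":0},{"hand":1,"dx":0,"dy":-55,"dz":-12,"yaw":0},{"hand":1,"dx":0,"dy":-60,"dz":-15,"yaw":0},{"hand":1,"dx":0,"dy":-60,"dz":-15,"yaw":0},{"hand":1,"dx":0,"dy":-60,"dz":-15,"yaw":0},{"hand":1,"dx":0,"dy":-60,"dz":-15,"yaw":0}]'
python3 - <<'E'
from h import *
s=bot.observe();print(s['force'],loc(s['position']),s['qd'].max())
c=bot.camera_info("wrist");np.savez("w14.npz",**c)
a=bot.grab_frame("wrist")[:,:,::-1];cv2.imwrite("pics/w14.png",a)
cv2.imwrite("pics/w14a.png",cv2.resize(a[60:180,240:400],None,fx=5,fy=5,interpolation=cv2.INTER_CUBIC))
b=bot.grab_frame("side")[:,:,::-1];cv2.imwrite("pics/s14.png",b)
E
```

```text
clock: 20.02
position: [0.5581, 0.0583, 0.1084]
tool_rot: [-1.571, 0.001, 0.185]
force: [0.3, 0.3, -0.7]
grip_width: -0.0003
[ 0.32485422  0.33743903 -0.73761132] [[-118.3   -0.6]] 0.005260792818353366
```

View pics/w14a.png

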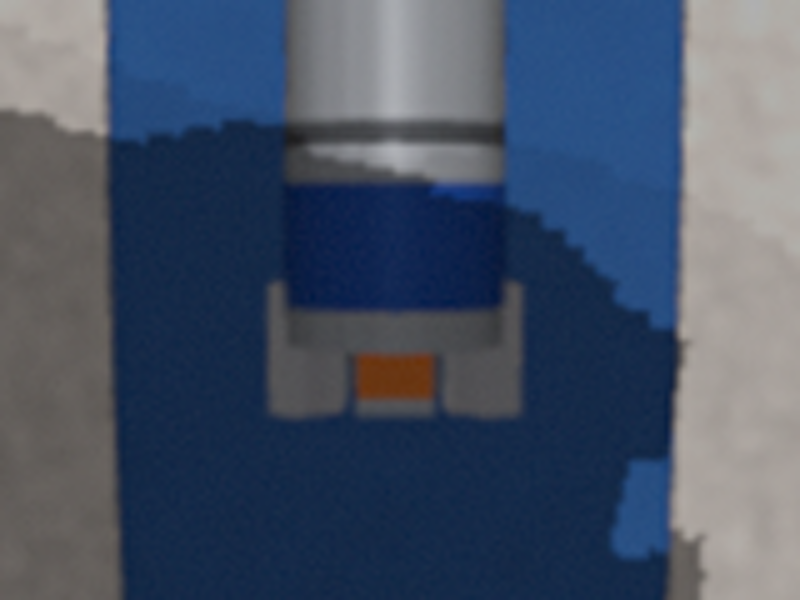

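View pics/s14.png

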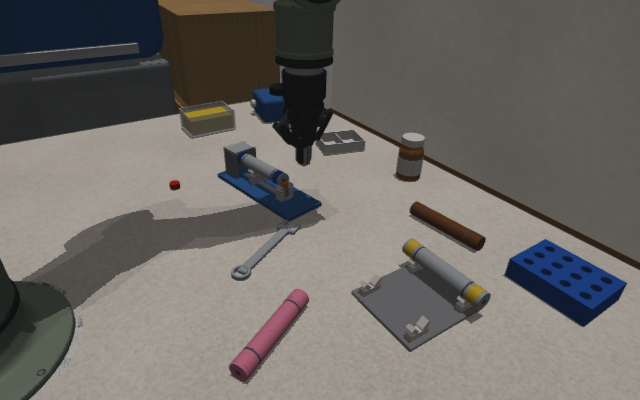

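```bash
python3 - <<'E'
from h import *
f="w14.npz";P=lambda p:z(p,5,(240,60))
print("tail",loc(wback(f,P([(395,348)]),.064)),"catch",loc(wback(f,P([(395,355),(395,400)]),.046)),"saddle end",loc(wback(f,P([(305,415),(480,415)]),.043)))
c=np.load(f);R=cv2.Rodrigues(c["rvec"])[0];print("cam",loc(-R.T@c["tvec"]))
print("colsides",loc(wback(f,P([(287,300),(504,300),(287,20),(504,20)]),.052)))
E
```

```text
tail [[-58.7  -0.8]] catch [[-61.5  -0.8]
 [-67.6  -0.8]] saddle end [[-70.1  11.4]
 [-70.  -12.3]]
cam [[-38.8  -0.9]]
colsides [[-53.7  13.1]
 [-53.6 -14.7]
 [-17.5  12.9]
 [-17.4 -14.4]]
```

The tail is at about -59 to -60 mm, compared with about -62 mm at first touch. So the stop is still held roughly 2.5 mm in, with the catch right behind the tail. I'm handing in.

```bash
python3 -c "
from workcell import bot
print(bot.job_done())"
```

```text
the job is handed in; nothing more can be done
None
```

I took the blue-banded column from the rack, laid it in the V with its centre at about x = -31 mm, and let go. Then I pushed its tail with shut fingers until the orange catch sprang up behind it, and handed the job in at about 20 s of the 72 s allowed.

- **Force:** sliding friction was about 6 N. The stop was first felt about 42 mm along the V. The highest push read was about 14.3 N at the wrist, friction included, well below the 22 N limit. I read force only at the end of each short step, so it was not watched in between.
- **Catch:** in the last pictures it stands up directly behind the tail, and the column did not spring back when I withdrew.
- **Stop:** I put it at about 2.5 mm in, from the tail moving from about -62 mm at first touch to about -59 to -60 mm now. That is a camera estimate good to about 2 mm, and I could not read the plunger or the force on it directly.
- **Alignment:** the column lies straight in the V, about 0.8 mm to one side by the same cameras, which matches the offset I saw in the V strip itself.
- **Other checks:** the yellow-banded column looks unmoved in the rack. The arm was clear of everything, with the wrist force near zero.
- **Refused call:** one early move was refused because rows left out a key, and it moved nothing.

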